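# Load the kit nests for the next assembly

### The arm

A 6-joint arm with a two-finger parallel gripper is mounted at the origin on a cart in front of the work surface, level with it; the furniture and walls round the work are solid. World frame = base frame: x ahead of the robot, y to its left, z up, the work surface at z = 0. Lengths are in mm, angles in degrees, forces in N, time in s.
With the tool pointing down it reaches from about 350 to 850 mm from the base axis. Payload 8.1 kg.
Tool frame: the origin (TCP) lies midway between the tips of the shut fingers; the grasp point (between the pads) lies 19 mm behind it; z points along the fingers, y is the direction in which the jaws open and shut (so a half turn about z gives the same grasp; the last joint's range is limited). The gripper opens to 85 mm and grips with 20 to 120 N. Pads are 22 mm wide; open, the fingers measure 114 mm over their backs; the gripper's body (76 mm by 85 mm) begins 54 mm behind the grasp point. The pads swing forward as they close: fully open they stand 13 mm farther back than shut.
Start: joints at [61.685, 7.471, 85.268, -0, 87.261, -4.893], TCP at [238.485, 550.573, 231.292] pointing down, gripper open.
Joint ranges: [-169.43, 169.43], [-51.17, 129.36], [1.28, 143.12], [-76.62, 256.62], [0, 156.53], [-152.29, 152.29]. Speed limits (degrees/s): [136.94, 136.94, 159.86, 180, 180, 180].

### API

Orientations are given as [roll, pitch, yaw] about the fixed x, y, z axes, in that order (R = Rz(yaw) Ry(pitch) Rx(roll)).
In Python, from bench import telemetry, snapshot, camera_params, job gives the robot as it stands. The module is installed in compiled form; this text tells all that it offers.
- The arm moves only by the shell command python3 -m jog 'ROWS' [FORCE]. ROWS is JSON, a list that holds one entry, the list of rows, each a list of 7 numbers: the shift along the tool's x, y, z in units of 50 mm (1.0 is 50 mm), then the turn, a rotation vector about the tool's x, y, z in units of 2 pi rad (1.0 is 2 pi rad), then the opening, from 0 (shut) to 1 (fully open). In form: [[[dx, dy, dz, rx, ry, rz, claw], ...]]. A call has 1 to 12 rows; each row shifts and turns the commanded pose from where the row before left it, along the tool's axes as they then stand; what a row does not reach is not made up. A row lasts 1/8 s, in which the tool goes at most 62.5 mm and 10.7 degrees, less where a joint would pass 70% of its speed; a pose out of reach is approached as far as the arm can. A call with a number of a shift or a turn outside -1 to 1 is refused whole. A call with a gripper value outside its range is refused whole. The fingers move at their own pace and stop on an object; FORCE is the grip in N (left out, the last holds). Time passes only in rows, so rows that do not move let the fingers close. It gives the time, the measured TCP pose, the force and the opening at its end, in the units of the state.
- telemetry.sense(): the state, without advancing time (a new reading comes with each control period).
- snapshot(name): name is "side" or "top"; returns (picture, depth): 400x640x3 uint8, red, green, blue; 400x640 float32, mm along the optical axis (not along the pixel's ray), 0 where there is no reading.
- camera_params(name): a dict with "K" (3x3 intrinsics, pixels), "extrinsics" (4x4, takes a point from camera to world coordinates). Camera axes: x right, y down, z forward; pixel columns grow to the right and rows downward; lengths in mm; the calibration is good to about 2 mm. A picture is of the moment at which its call begins. camera_params takes no time and is no camera call.
- job.hand_in(): hands the job in, once; it reports no verdict.
The state is a dict: "time": time; "joint_pos": joint angles; "qd": joint speeds; "joint_efforts": joint torques, N m; "tool_pos": TCP position; "tcp_rot": TCP orientation; "ft_force": force on the tool from outside, world axes, zero at the start; "wrist_torque": the same for the moment, N m; "finger_gap": finger opening in mm.
Only numpy, scipy, OpenCV 4.12 (cv2) and the standard library are available. Lean on these libraries where they do the work, as an engineer would, in place of code of your own. Each camera call takes 0.05 s, during which the arm holds its last target. There are 200 camera calls.

### The job

Get the kit ready for the next assembly: four parts stand loose on the open bench - the black round unit, the small steel plug gauge, the black rectangular jig block and the long white barrel - and each goes into the grey nest plate whose recess matches its shape and size. The unit, the gauge and the block shall stand upright and flat on the floor of their recesses, and the barrel shall lie level, sunk into its long slot. Leave the tape roll and the side cutter where they are.

Things in the scene. Friction and masses are not known exactly. Their poses are not given: they have to be found in the camera images.
- puck: Black round unit with a white cap on top, 54 mm diameter, 44 mm high, about 0.12 kg, standing upright on the bench. Origin: centre of its underside; z up along its axis.
- gauge: Small plain steel plug gauge, 40 mm high, standing upright on the bench: a foot of 32 mm diameter about 20 mm high with a thinner plug above it; grasp it low, round the foot. About 0.11 kg. Origin: centre of its underside; z up along its axis.
- block: Black rectangular jig block with a shallow round pocket and small bright screws in its top, 62 mm (its x) by 80 mm (its y), 28 mm high, about 0.25 kg, lying flat; grasp across the 62 mm. Origin: centre of its underside; z up.
- barrel: White turned barrel with a black band round its middle, 45 mm diameter, 150 mm long, about 0.14 kg, lying on its side on the bench and free to roll; grasp it round the band. Its own y axis runs along its length; its origin lies on its surface, 22.5 mm from the axis at mid length, and turns with it if it rolls, so use barrel_mid for the position.
- barrel_mid (a point): The middle of the barrel, on its axis: 22.5 mm above the bench while it lies there. Its y axis runs along the barrel.
- puck_nest: Grey plate, 86 x 86 mm, 8 mm thick, fixed flat on the bench, with one round recess 70 mm in diameter, 4 mm deep in its top, floor lined with dark rubber. The black round unit belongs here (8 mm of play all round); its underside then stands 4 mm above the bench. Origin: centre of its underside, on the bench, below the middle of the recess; z up.
- gauge_nest: Grey plate, 64 x 64 mm, 8 mm thick, fixed flat on the bench, with one small round recess 48 mm in diameter, 4 mm deep in its top, floor lined with dark rubber. The plug gauge belongs here (8 mm of play all round); its underside then stands 4 mm above the bench. Origin: centre of its underside, on the bench, below the middle of the recess; z up.
- block_nest: Grey plate, 92 mm (x) by 110 mm (y), 8 mm thick, fixed flat on the bench, with one rectangular recess 78 mm (x) by 96 mm (y), 4 mm deep in its top, floor lined with dark rubber. The jig block belongs here with its long side along the recess, either way round (8 mm of play all round); its underside then stands 4 mm above the bench. Origin: centre of its underside, on the bench, below the middle of the recess; z up, y along the long side.
- barrel_nest: Grey plate, 60 mm (x) by 184 mm (y), 14 mm thick, fixed flat on the bench, with one long slot 28 mm wide (x) and 166 mm long (y), 9 mm deep in its top, floor lined with dark rubber. The barrel lies along it, resting on the two long edges and sunk in about 5 mm, its axis about 31.6 mm above the bench; 8 mm of play at each end. Origin: centre of its underside, on the bench, below the middle of the recess; z up, y along the slot.
- tape: Bystander: roll of brown tape lying flat, 71 x 68 mm, 24 mm high, behind the left of the work. Leave it alone. (To its right, straight behind the middle of the work, stands a fixed stack of white cartons 0.35 m high, its front face at x = 0.63, from y = -0.07 to -0.19: keep the gripper and wrist clear of it.) Origin: centre of its underside.
- cutter: Bystander: side cutter with blue handles, 44 x 127 mm, 12 mm high, lying behind the right end of the work. Leave it alone. Origin: centre of its underside.

How it is judged:
By the outcome, as a careful person would: the job done as asked, in the order asked, and still so for the second after the job is handed in, with the robot touching nothing.
It also fails if it takes over 112 s, if anything falls off the work surface, if the arm or the gripper's body presses on something with over 40 N, if the wrist force passes 120 N, or if a joint passes its speed limit or range.

## Working session

There is one attempt and no reset: what is moved stays moved. The work goes in short steps, Python scripts to look and compute and a shell command to move; the robot and the scene stay as the last step left them, time stands still between calls to the robot, and variables do not carry over. Pictures are saved under pics/ and viewed, about 12 in all and at most 16, crops included, and the job is handed in when it is done.

```bash
mkdir -p pics; cat > h.py <<'E'
from bench import telemetry, snapshot, camera_params, job
import numpy as np, cv2
from scipy.spatial.transform import Rotation as R
def pts(name,d):
    c=camera_params(name);K=np.array(c["K"]);T=np.array(c["extrinsics"])
    v,u=np.mgrid[:d.shape[0],:d.shape[1]]
    P=np.stack([(u-K[0,2])/K[0,0]*d,(v-K[1,2])/K[1,1]*d,d],-1)
    return P@T[:3,:3].T+T[:3,3]
E
python3 - <<'E'
from h import *
for n in("top","side"):
    p,d=snapshot(n);cv2.imwrite(f"pics/{n}0.png",p[:,:,::-1]);np.savez(f"{n}0.npz",p=p,d=d)
    c=camera_params(n);print(n,np.round(c["extrinsics"],3).tolist(),np.round(c["K"],1).tolist())
s=telemetry.sense();print(s)
E
```

```text
top [[0.022, -0.998, 0.061, 499.337], [-0.999, -0.02, 0.028, -123.359], [-0.027, -0.062, -0.998, 995.973], [0.0, 0.0, 0.0, 1.0]] [[401.1, 0.0, 324.5], [0.0, 401.1, 204.9], [0.0, 0.0, 1.0]]
side [[-0.995, -0.073, 0.063, 483.098], [-0.093, 0.56, -0.823, 870.761], [0.025, -0.825, -0.564, 730.771], [0.0, 0.0, 0.0, 1.0]] [[503.3, 0.0, 319.2], [0.0, 503.3, 203.7], [0.0, 0.0, 1.0]]
{'time': 0.1, 'joint_pos': array([ 6.16852272e+01,  7.51177362e+00,  8.53256892e+01, -1.17472003e-03,
        8.72599115e+01, -4.89328476e+00]), 'qd': array([ 0.02988686, -0.09547653, -0.12100259,  0.07220608, -0.00200771,
        0.005062  ]), 'joint_efforts': array([ 7.16675368e-04, -5.70953679e+01, -5.01941800e+01, -2.44921503e-04,
        8.35020735e-03,  8.51058803e-05]), 'tool_pos': array([238.2430455 , 550.12152432, 230.31357472]), 'tcp_rot': array([-1.79902880e+02, -7.13703745e-03,  1.56578563e+02]), 'ft_force': array([-0.4882186 ,  0.58282532,  0.33678557]), 'wrist_torque': array([ 0.03171873,  0.02648604, -0.0749899 ]), 'finger_gap': 85.40659554230825}
```

View pics/top0.png

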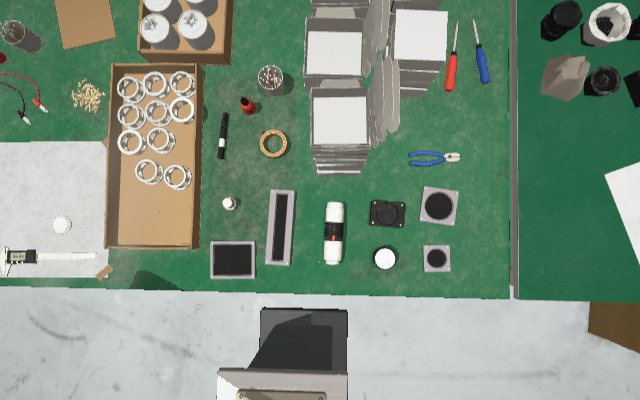

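View pics/side0.png

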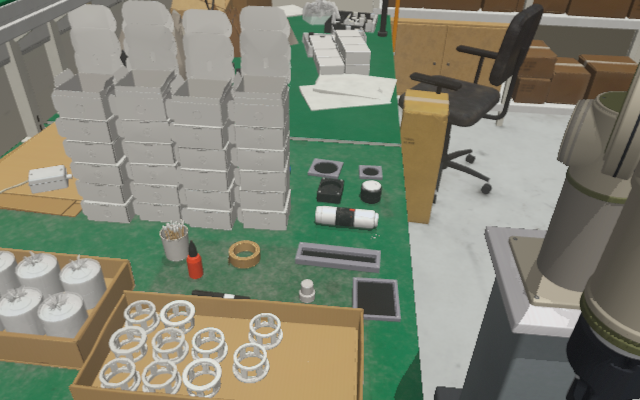

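The top view shows block_nest (232,260), gauge (229,203), barrel_nest (280,228), barrel (334,233), block (387,213), puck (385,258), puck_nest (439,205) and gauge_nest (437,258). Next I measure them using depth.

```bash
python3 - <<'E'
from h import *
z=np.load("top0.npz");p,d=z["p"],z["d"];P=pts("top",d)
hsv=cv2.cvtColor(p,cv2.COLOR_RGB2HSV)
bench=P[180:290,205:500].reshape(-1,3);print("bench z",np.median(bench[:,2]))
R0=dict(puck=(365,405,240,276),gauge=(215,242,188,218),block=(365,410,193,235),barrel=(318,350,193,270),
 puck_nest=(414,463,180,228),gauge_nest=(418,456,238,277),block_nest=(205,260,235,283),barrel_nest=(260,300,183,270))
zt=dict(puck=44,gauge=40,block=28,barrel=35,puck_nest=8,gauge_nest=8,block_nest=8,barrel_nest=14)
c=camera_params("top");K=np.array(c["K"]);T=np.array(c["extrinsics"])
green=(hsv[...,0]>50)&(hsv[...,0]<95)&(hsv[...,1]>90)
for n,(a,b,t,u) in R0.items():
    m=np.zeros(green.shape,np.uint8);m[t:u,a:b]=~green[t:u,a:b]
    m=cv2.morphologyEx(m,cv2.MORPH_OPEN,np.ones((3,3)))
    k,l,s,_=cv2.connectedComponentsWithStats(m);i=1+np.argmax(s[1:,4]);m=l==i
    zz=P[m][:,2]
    # intersect pixels with plane at top height
    v,uu=np.nonzero(m);r=np.stack([(uu-K[0,2])/K[0,0],(v-K[1,2])/K[1,1],np.ones_like(v)],-1)@T[:3,:3].T
    zh=zt[n];q=T[:3,3]+r*((zh-T[2,3])/r[:,2])[:,None]
    rc=cv2.minAreaRect(q[:,:2].astype(np.float32))
    # depth-only mask
    hm=m&(P[...,2]>zh-(10 if zh>20 else 4));h=P[hm]
    rh=cv2.minAreaRect(h[:,:2].astype(np.float32)) if len(h)>5 else None
    print(n,"col",np.round(rc[0],1),np.round(rc[1]),round(rc[2],1),"| depth",rh and (np.round(rh[0],1),np.round(rh[1]),round(rh[2],1)),"z",np.round(np.percentile(zz,[5,50,95])))
im=cv2.resize(p[178:290,204:470],None,fx=3,fy=3,interpolation=cv2.INTER_CUBIC);cv2.imwrite("pics/crop0.png",im[:,:,::-1])
E
```

```text
bench z 0.87922948819363
puck col [ 428.8 -248.8] [65. 75.] 1.4 | depth (array([ 450.9, -191.2]), array([158.,  52.]), 72.5) z [-2. 40. 45.]
gauge col [559.1 135.7] [71. 63.] 2.0 | depth (array([525.6,  15.3]), array([281.,  24.]), 74.3) z [-3.  1. 40.]
block col [ 541.  -246.3] [81. 62.] 86.2 | depth (array([ 538.5, -205.4]), array([ 68., 169.]), 3.6) z [11. 21. 29.]
barrel col [ 492.6 -119.2] [ 45. 151.] 88.1 | depth (array([ 493.6, -119.2]), array([ 44., 149.]), 88.2) z [27. 41. 46.]
puck_nest col [ 570.4 -375.8] [ 89. 103.] 82.4 | depth (array([ 557.6, -272.8]), array([100., 305.]), 3.1) z [ 1.  6. 10.]
gauge_nest col [ 442.1 -370.4] [81. 68.] 3.4 | depth (array([ 448.9, -264. ]), array([289.,  76.]), 85.1) z [-0.  6. 11.]
block_nest col [426.9 129.8] [108. 134.] 1.4 | depth (array([433.7,  29.3]), array([105., 315.]), 4.8) z [-1.  5. 10.]
barrel_nest col [511.1  16. ] [202.  91.] 1.8 | depth (array([502.1, -39.8]), array([167., 184.]), 87.4) z [-2.  6. 16.]
```

View pics/crop0.png

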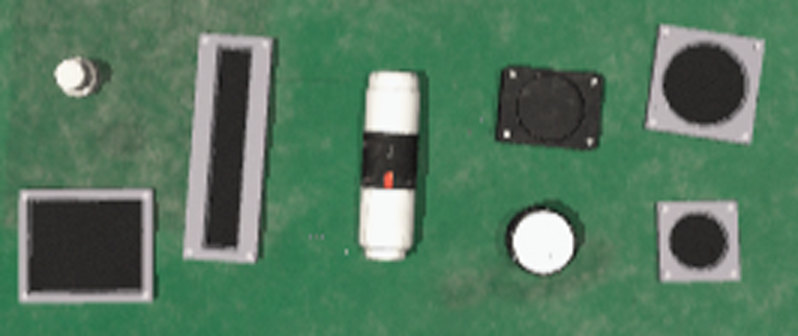

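```bash
cat >> h.py <<'E'
def px2w(name,u,v,z):
    c=camera_params(name);K=np.array(c["K"]);T=np.array(c["extrinsics"])
    r=T[:3,:3]@np.array([(u-K[0,2])/K[0,0],(v-K[1,2])/K[1,1],1]);return (T[:3,3]+r*(z-T[2,3])/r[2])[:2]
E
python3 - <<'E'
from h import *
C=dict(block_nest=(8,[(20,190),(152,189),(155,300),(20,301)]),barrel_nest=(14,[(200,34),(272,39),(258,262),(184,257)]),
puck_nest=(8,[(661,25),(763,41),(750,142),(646,127)]),gauge_nest=(8,[(657,203),(738,201),(740,280),(659,282)]),
block=(28,[(502,66),(604,74),(599,149),(497,141)]),puck=(44,[(544,242)]),gauge=(40,[(72,75)]),puck_rec=(4,[(705,83)]),gauge_rec=(4,[(698,241)]),barrel=(22.5,[(393,72),(385,258)]))
for n,(z,l) in C.items():
    w=np.array([px2w("top",204+x/3-.3,178+y/3-.3,z) for x,y in l])
    print(n,np.round(w.mean(0),1),end=" ")
    if len(w)==4:
        print("sides",[round(float(np.linalg.norm(w[i]-w[i-1]))) for i in (1,2,3,0)],"dir of edge12,23",[round(float(np.degrees(np.arctan2(*(e[::-1])))),1) for e in ((w[1]-w[0]+w[2]-w[3]),(w[2]-w[1]+w[3]-w[0]))],end="")
    if len(w)==2: e=w[1]-w[0];print(np.linalg.norm(e),np.degrees(np.arctan2(e[1],e[0])),end="")
    print()
E
```

```text
block_nest [421.  127.8] sides [109, 90, 111, 91] dir of edge12,23 [-88.2, -177.2]
barrel_nest [503.4  12.4] sides [60, 182, 61, 183] dir of edge12,23 [-92.7, 177.8]
puck_nest [ 563.8 -375.5] sides [84, 83, 85, 85] dir of edge12,23 [-97.5, 172.5]
gauge_nest [ 435.6 -370.9] sides [65, 64, 65, 64] dir of edge12,23 [-87.2, -178.3]
block [ 540.9 -247.5] sides [82, 60, 82, 60] dir of edge12,23 [-93.3, 176.9]
puck [ 434.6 -241.7] 
gauge [558.5 136.3] 
puck_rec [ 564.6 -376.6] 
gauge_rec [ 435.7 -371.5] 
barrel [ 492.3 -119.1] 149.88003266979985 178.7012755369961
```

```bash
python3 -m jog '[[[0,0,0,0,0,0.0264,1],[0,0,0,0,0,0.0264,1],[0,0,0,0,0,0.0264,1],[0,0,0,0,0,0.0264,1],[0,0,0,0,0,0.0264,1],[0,0,0,0,0,0.0264,1],[0,0,0,0,0,0.0266,1],[0,0.8,0,0,0,0,1],[0,0.8,0,0,0,0,1],[0,0.8,0,0,0,0,1],[0,0.8,0,0,0,0,1],[0,0.73,0,0,0,0,1]]]' 40
```

```text
time: 1.6
tool_pos: [436.2, 550.0, 230.5]
tcp_rot: [-180.0, 0.1, 90.0]
ft_force: [0.4, 1.0, -0.1]
finger_gap: 85.4
```

```bash
python3 -m jog '[[[-0.8,0,0,0,0,0,1],[-0.8,0,0,0,0,0,1],[-0.8,0,0,0,0,0,1],[-0.8,0,0,0,0,0,1],[-0.8,0,0,0,0,0,1],[-0.8,0,0,0,0,0,1],[-0.8,0,0,0,0,0,1],[-0.8,0,0,0,0,0,1],[-0.8,0,0,0,0,0,1],[-0.8,0,0,0,0,0,1],[-0.8,0,0,0,0,0,1],[-0.8,0,0,0,0,0,1]]]' && python3 -m jog '[[[-0.8,0,0,0,0,0,1],[-0.8,0,0,0,0,0,1],[-0.8,0,0,0,0,0,1],[-0.8,0,0,0,0,0,1],[-0.8,0,0.4,0,0,0,1],[-0.8,0,0.5,0,0,0,1],[-0.8,0,0.5,0,0,0,1],[-0.63,-0.02,0.5,0,0,0,1],[0,0,0.5,0,0,0,1],[0,0,0,0,0,0,1]]]'
```

```text
time: 3.1
tool_pos: [434.4, 69.2, 231.0]
tcp_rot: [-180.0, 0.0, 90.0]
ft_force: [0.3, 0.5, -0.2]
finger_gap: 85.9
time: 4.35
tool_pos: [431.7, -240.0, 108.6]
tcp_rot: [-179.7, -0.2, 89.9]
ft_force: [-0.3, 0.4, -0.1]
finger_gap: 85.5
```

```bash
python3 -m jog '[[[-0.02,0.04,0.5,0,0,0,1],[0,0,0.5,0,0,0,1],[0,0,0.5,0,0,0,1],[0,0,0.3,0,0,0,1],[0,0,0.2,0,0,0,1],[0,0,0,0,0,0,1]]]' && python3 -m jog '[[[0,0,0,0,0,0,0.5],[0,0,0,0,0,0,0.4],[0,0,0,0,0,0,0.4],[0,0,0,0,0,0,0.4],[0,0,0,0,0,0,0.4],[0,0,0,0,0,0,0.4]]]' 40
```

```text
time: 5.1
tool_pos: [435.6, -241.8, 11.2]
tcp_rot: [-180.0, -0.0, 90.0]
ft_force: [0.6, 0.6, -0.8]
finger_gap: 85.5
time: 5.85
tool_pos: [436.5, -242.6, 12.5]
tcp_rot: [179.9, 0.1, 90.0]
ft_force: [-1.4, 0.2, 5.9]
finger_gap: 51.6
```

```bash
python3 - <<'E'
from h import *
p,d=snapshot("side");im=cv2.resize(p[130:330,230:430],None,fx=3,fy=3,interpolation=cv2.INTER_CUBIC);cv2.imwrite("pics/s1.png",im[:,:,::-1])
s=telemetry.sense();print(s['tool_pos'],s['finger_gap'])
E
```

```text
[ 436.52491702 -242.57506149   12.5209418 ] 51.45675073405735
```

View pics/s1.png

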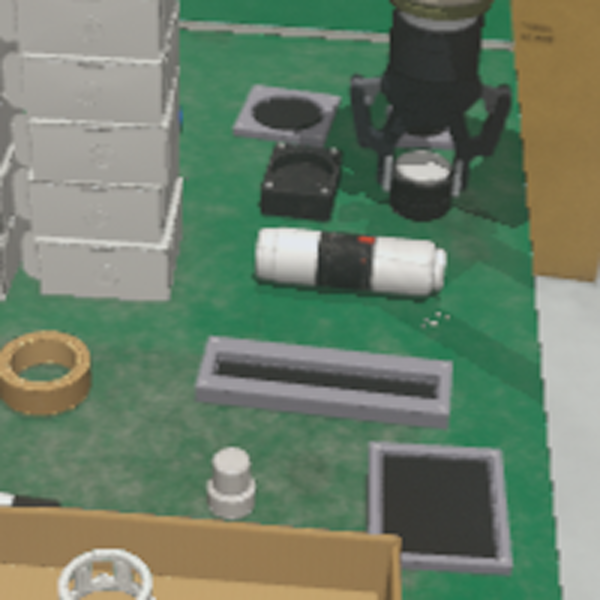

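The side view shows the puck between the pads at crop (422,180), upright. Now I carry it to the nest.

```bash
python3 -m jog '[[[0,0,-0.2,0,0,0,0.4],[0,0,-0.5,0,0,0,0.4],[0,0,-0.5,0,0,0,0.4],[-0.2,0.2,-0.4,0,0,0,0.4],[-0.5,0.5,0,0,0,0,0.4],[-0.6,0.6,0,0,0,0,0.4],[-0.6,0.6,0,0,0,0,0.4],[-0.5,0.4,0,0,0,0,0.4],[-0.26,0.24,0,0,0,0,0.4],[0,0,0,0,0,0,0.4],[0,0,0,0,0,0,0.4]]]'; python3 - <<'E'
from h import *
s=telemetry.sense();print(s['tool_pos'])
E
```

```text
time: 7.28
tool_pos: [562.1, -374.5, 91.2]
tcp_rot: [-180.0, -0.0, 90.0]
ft_force: [-0.4, 0.4, -1.1]
finger_gap: 51.7
[ 562.0942667  -374.45753086   91.18048837]
```

```bash
python3 -m jog '[[[-0.03,0.04,0.5,0,0,0,0.4],[0,0,0.5,0,0,0,0.4],[0,0,0.3,0,0,0,0.4],[0,0,0.1,0,0,0,0.4],[0,0,0.1,0,0,0,0.4],[0,0,0,0,0,0,0.4],[0,0,0,0,0,0,0.4]]]'; python3 - <<'E'
from h import *
p,d=snapshot("side");im=cv2.resize(p[130:230,280:410],None,fx=5,fy=5,interpolation=cv2.INTER_CUBIC);cv2.imwrite("pics/s2.png",im[:,:,::-1])
E
```

```text
time: 8.15
tool_pos: [565.1, -376.9, 17.1]
tcp_rot: [179.9, 0.0, 90.0]
ft_force: [0.1, -0.4, -0.4]
finger_gap: 51.6
```

View pics/s2.png

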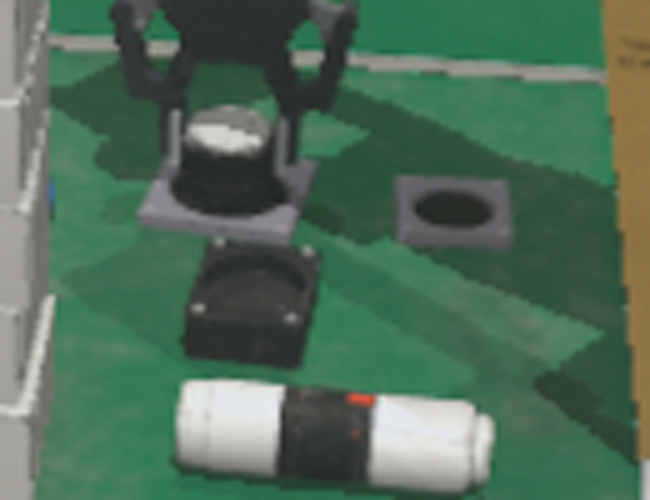

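The puck is centred over the recess at (225,170), just above the floor. I ease it down, release and rise.

```bash
python3 -m jog '[[[0,0,0.03,0,0,0,0.4],[0,0,0,0,0,0,0.4],[0,0,0.0,0,0,0,0.68],[0,0,0,0,0,0,0.75],[0,0,0,0,0,0,0.85],[0,0,0,0,0,0,1],[0,0,0,0,0,0,1],[0,0,-0.4,0,0,0,1],[0,0,-0.8,0,0,0,1],[0,0,-0.8,0,0,0,1],[0,0,-0.8,0,0,0,1]]]'; python3 - <<'E'
from h import *
print(telemetry.sense()['tool_pos'])
E
```

```text
time: 9.57
tool_pos: [564.9, -376.7, 158.0]
tcp_rot: [179.9, 0.1, 90.0]
ft_force: [-0.2, -0.8, 0.9]
finger_gap: 85.3
[ 564.88393267 -376.73329028  158.01570723]
```

```bash
python3 -m jog '[[[0.7,-0.5,0,0,0,0,1],[0.7,-0.5,0,0,0,0,1],[0.7,-0.5,0,0,0,0,1],[0.7,-0.5,0,0,0,0,1],[0.8,0,0,0,0,0,1],[0.8,0,0,0,0,0,1],[0.8,0,0,0,0,0,1],[0.8,0,0,0,0,0,1],[0.8,0,0,0,0,0,1],[0.8,0.4,0,0,0,0,1],[0.8,0.4,0,0,0,0,1],[0.8,0.4,0,0,0,0,1]]]' &&  python3 -m jog '[[[0.5,0.4,0,0,0,0,0.8],[0.4,0.3,0.3,0,0,0,0.8],[0.16,0,0.5,0,0,0,0.8],[0,0,0.7,0,0,0,0.8],[0,0,0,0,0,0,0.8],[0,0,0,0,0,0,0.8]]]'; python3 - <<'E'
from h import *
s=telemetry.sense();print(s['tool_pos'])
p,d=snapshot("top");im=cv2.resize(p[178:290,204:470],None,fx=3,fy=3,interpolation=cv2.INTER_CUBIC);cv2.imwrite("pics/t2.png",im[:,:,::-1])
E
```

```text
time: 11.08
tool_pos: [525.9, 84.9, 156.9]
tcp_rot: [179.8, -0.0, 90.0]
ft_force: [0.1, -0.6, 1.0]
finger_gap: 85.6
time: 11.82
tool_pos: [560.8, 136.5, 81.9]
tcp_rot: [179.9, -0.0, 90.0]
ft_force: [1.3, 1.0, 0.4]
finger_gap: 68.7
[560.81961354 136.48699264  81.93017511]
```

View pics/t2.png

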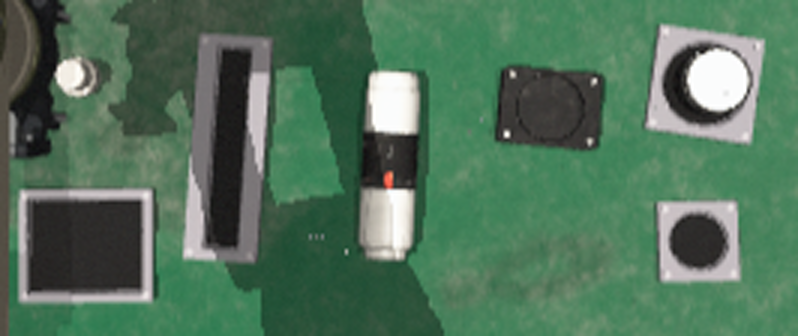

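```bash
python3 - <<'E'
from h import *
f=lambda x,y:(204+x/3-.3,178+y/3-.3)
print("puck",px2w("top",*f(718,80),48),"gauge top",px2w("top",*f(72,76),40), "foot", px2w("top",*f(81,77),20))
# side view cross-check, px from first side crop /3 + offset
g=lambda x,y:(230+x/3-.3,130+y/3-.3)
print("side gauge top",px2w("side",*g(232,459),40),"foot top",px2w("side",*g(232,487),20))
print("tcp should be on ray; tool",telemetry.sense()['tool_pos'])
E
```

```text
puck [ 564.2572228  -375.45832216] gauge top [557.69552979 136.30653287] foot [558.24513841 134.29613255]
side gauge top [558.06704768 140.83695661] foot top [557.21756241 146.31350718]
tcp should be on ray; tool [561.23756285 136.56078542  82.33901041]
```

Puck is centred in its nest (within 1 mm). Lower onto the gauge.

```bash
python3 -m jog '[[[0.01,-0.06,0.5,0,0,0,0.8],[0,0,0.5,0,0,0,0.8],[0,0,0.3,0,0,0,0.8],[0,0,0.2,0,0,0,0.8],[0,0,0,0,0,0,0.8],[0,0,0.02,0,0,0,0.5],[0,0,0,0,0,0,0.25],[0,0,0,0,0,0,0.2],[0,0,0,0,0,0,0.2],[0,0,0,0,0,0,0.2],[0,0,0,0,0,0,0.2],[0,0,0,0,0,0,0.2]]]' 40; python3 - <<'E'
from h import *
p,d=snapshot("side");im=cv2.resize(p[200:320,240:420],None,fx=4,fy=4,interpolation=cv2.INTER_CUBIC);cv2.imwrite("pics/s3.png",im[:,:,::-1])
E
```

```text
time: 13.38
tool_pos: [557.6, 137.1, 4.9]
tcp_rot: [179.9, -0.0, 90.0]
ft_force: [-2.2, -0.0, 5.3]
finger_gap: 29.7
```

View pics/s3.png

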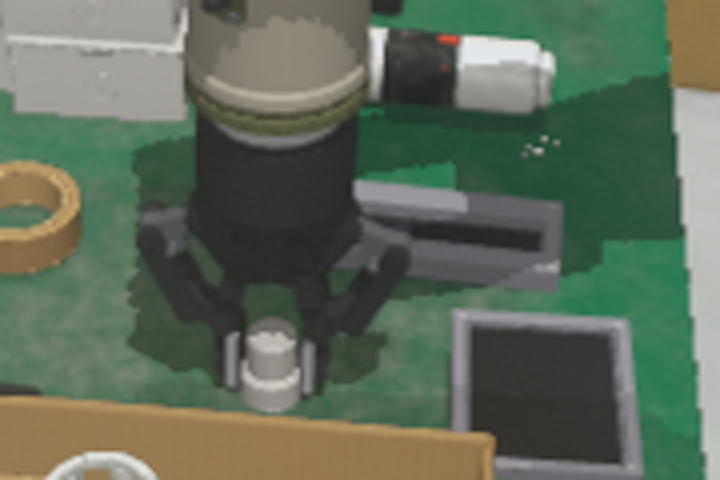

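The gauge foot is held between the pads at (270,380). I lift it and carry it to its nest.

```bash
python3 -m jog '[[[0,0,-0.2,0,0,0,0.2],[0,0,-0.6,0,0,0,0.2],[0,0,-0.8,0,0,0,0.2],[-0.3,-0.2,-0.6,0,0,0,0.2],[-0.6,-0.4,-0.4,0,0,0,0.2],[-0.7,-0.6,0,0,0,0,0.2],[-0.7,-0.6,0,0,0,0,0.2],[-0.7,-0.6,0,0,0,0,0.2],[-0.7,0,0,0,0,0,0.2],[-0.7,0,0,0,0,0,0.2],[-0.7,0,0,0,0,0,0.2],[-0.7,0,0,0,0,0,0.2]]]' && python3 -m jog '[[[-0.7,0,0,0,0,0,0.2],[-0.7,0,0,0,0,0,0.2],[-0.7,0,0,0,0,0,0.2],[-0.7,0,0,0,0,0,0.2],[-0.7,0,0,0,0,0,0.2],[-0.5,0,0.2,0,0,0,0.2],[-0.36,-0.04,0.5,0,0,0,0.2],[0,0,0.5,0,0,0,0.2],[0,0,0.5,0,0,0,0.2],[0,0,0,0,0,0,0.2],[0,0,0,0,0,0,0.2]]]'; python3 - <<'E'
from h import *
print(telemetry.sense()['tool_pos'])
E
```

```text
time: 14.92
tool_pos: [436.5, -154.1, 134.3]
tcp_rot: [180.0, 0.0, 90.0]
ft_force: [0.6, -0.6, -0.4]
finger_gap: 29.4
time: 16.3
tool_pos: [435.1, -371.4, 50.0]
tcp_rot: [180.0, 0.0, 90.0]
ft_force: [0.4, -0.1, -0.2]
finger_gap: 29.5
[ 435.05619317 -371.37131412   49.99109161]
```

```bash
python3 -m jog '[[[0,0,0.4,0,0,0,0.2],[0,0,0.25,0,0,0,0.2],[0,0,0.07,0,0,0,0.2],[0,0,0,0,0,0,0.2],[0,0,0,0,0,0,0.2]]]'; python3 - <<'E'
from h import *
p,d=snapshot("side");im=cv2.resize(p[140:220,310:420],None,fx=6,fy=6,interpolation=cv2.INTER_CUBIC);cv2.imwrite("pics/s4.png",im[:,:,::-1])
E
```

```text
time: 16.92
tool_pos: [434.9, -371.3, 13.3]
tcp_rot: [180.0, 0.0, 90.0]
ft_force: [-0.5, 0.3, -0.2]
finger_gap: 29.5
```

View pics/s4.png

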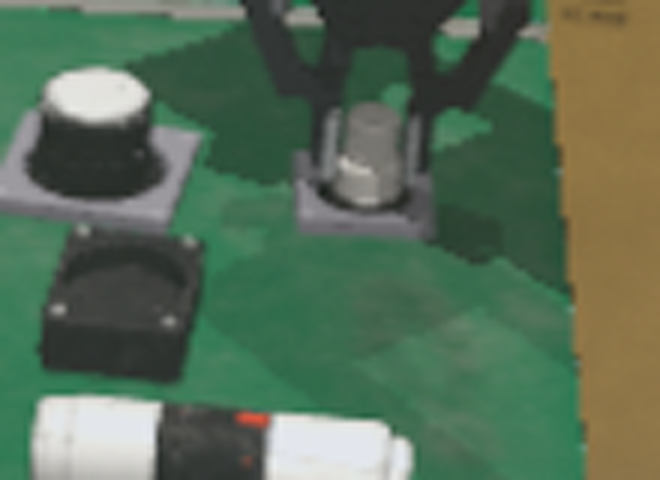

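The gauge is over its recess at (370,180), about 2 mm towards the camera. I correct that, set it down and release.

```bash
python3 -m jog '[[[-0.05,0.01,0,0,0,0,0.2],[0,0,0.05,0,0,0,0.2],[0,0,0.04,0,0,0,0.2],[0,0,0,0,0,0,0.2],[0,0,0,0,0,0,0.2]]]' && python3 -m jog '[[[0,0,0,0,0,0,0.42],[0,0,0,0,0,0,0.5],[0,0,0,0,0,0,0.6],[0,0,0,0,0,0,0.7],[0,0,-0.3,0,0,0,0.7],[0,0,-0.6,0,0,0,0.8],[0,0,-0.8,0,0,0,1],[0,0,-0.8,0,0,0,1]]]'; python3 - <<'E'
from h import *
print(telemetry.sense()['tool_pos'])
E
```

```text
time: 17.6
tool_pos: [435.2, -373.7, 8.9]
tcp_rot: [180.0, 0.0, 90.0]
ft_force: [-2.4, 1.2, 5.1]
finger_gap: 29.4
time: 18.6
tool_pos: [435.2, -373.6, 135.7]
tcp_rot: [180.0, 0.0, 90.0]
ft_force: [0.4, -0.5, -0.5]
finger_gap: 85.6
[ 435.19941669 -373.55400012  135.66392626]
```

```bash
python3 -m jog '[[[0.5,0.42,0,0,0,0,1],[0.5,0.42,0,0,0,0,1],[0.5,0.42,0,0,0,0,1],[0.5,0.42,0,0,0,0,1],[0.52,0.44,0,0,0,0.0092,1],[0,0,0.5,0,0,0,1],[0,0,0.5,0,0,0,1],[0,0,0.4,0,0,0,1],[0,0,0,0,0,0,1],[0,0,0,0,0,0,1]]]'; python3 - <<'E'
from h import *
print(telemetry.sense()['tool_pos'])
p,d=snapshot("side");im=cv2.resize(p[140:240,280:420],None,fx=5,fy=5,interpolation=cv2.INTER_CUBIC);cv2.imwrite("pics/s5.png",im[:,:,::-1])
E
```

```text
time: 19.85
tool_pos: [541.7, -248.0, 64.4]
tcp_rot: [179.9, 0.0, 86.7]
ft_force: [0.0, 0.0, 0.2]
finger_gap: 85.6
[ 541.69957061 -248.02375311   64.43204971]
```

View pics/s5.png

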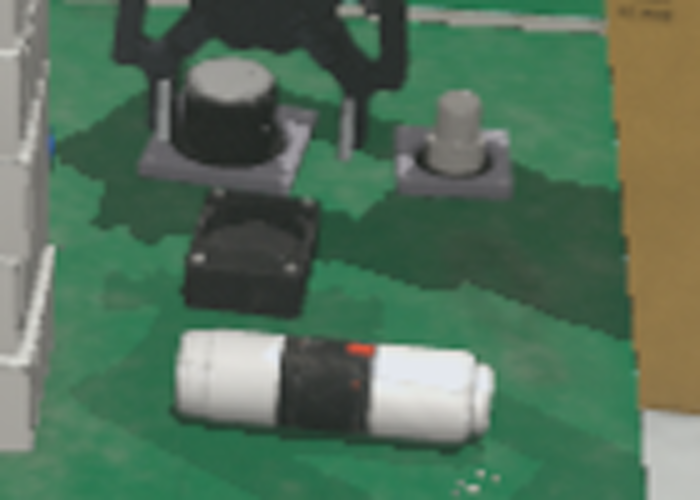

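Gauge and puck stand in their nests; the fingers straddle the block. Lower and grip.

```bash
python3 -m jog '[[[0,0,0.4,0,0,0,1],[0,0,0.4,0,0,0,1],[0,0,0.3,0,0,0,1],[0,0,0.1,0,0,0,1],[0,0,0,0,0,0,1],[0,0,0,0,0,0,0.7],[0,0,0,0,0,0,0.5],[0,0,0,0,0,0,0.5],[0,0,0,0,0,0,0.5],[0,0,0,0,0,0,0.5],[0,0,0,0,0,0,0.5]]]' 60
```

```text
time: 21.28
tool_pos: [542.1, -248.1, 4.6]
tcp_rot: [179.9, 0.1, 86.7]
ft_force: [-0.5, 1.0, 6.1]
finger_gap: 60.5
```

```bash
python3 -m jog '[[[0,0,-0.2,0,0,0,0.5],[0,0,-0.5,0,0,0,0.5],[0,0,-0.7,0,0,0,0.5],[0,0,-0.7,0,0,-0.0092,0.5],[0,-0.4,-0.3,0,0,0,0.5],[0.4,-0.5,0,0,0,0,0.5],[0.6,-0.5,0,0,0,0,0.5],[0.7,-0.5,0,0,0,0,0.5],[0.7,-0.5,0,0,0,0,0.5],[0.7,0,0,0,0,0,0.5],[0.7,0,0,0,0,0,0.5],[0.7,0,0,0,0,0,0.5]]]' && python3 -m jog '[[[0.7,0,0,0,0,0,0.5],[0.7,0,0,0,0,0,0.5],[0.7,0,0,0,0,0,0.5],[0.6,0,0,0,0,0,0.5],[0.32,-0.02,0.4,0,0,-0.0064,0.5],[0,0,0.6,0,0,0,0.5],[0,0,0.6,0,0,0,0.5],[0,0,0,0,0,0,0.5],[0,0,0,0,0,0,0.5]]]'; python3 - <<'E'
from h import *
s=telemetry.sense();print(s['tool_pos'],s['tcp_rot'])
E
```

```text
time: 22.78
tool_pos: [420.6, -21.4, 123.3]
tcp_rot: [-180.0, -0.0, 90.0]
ft_force: [0.8, 0.4, -3.3]
finger_gap: 60.8
time: 23.9
tool_pos: [420.8, 128.5, 44.3]
tcp_rot: [180.0, -0.0, 92.3]
ft_force: [-0.3, 0.2, -2.5]
finger_gap: 60.6
[420.75263252 128.53658796  44.33808868] [ 1.79960844e+02 -4.81960332e-03  9.22772575e+01]
```

Lower to about 4 mm above the floor and look.

```bash
python3 -m jog '[[[0,0,0.4,0,0,0,0.5],[0,0,0.2,0,0,0,0.5],[0,0,0.05,0,0,0,0.5],[0,0,0,0,0,0,0.5],[0,0,0,0,0,0,0.5]]]'; python3 - <<'E'
from h import *
p,d=snapshot("side");im=cv2.resize(p[220:340,320:440],None,fx=5,fy=5,interpolation=cv2.INTER_CUBIC);cv2.imwrite("pics/s6.png",im[:,:,::-1])
E
```

```text
time: 24.52
tool_pos: [420.9, 128.6, 11.5]
tcp_rot: [179.9, -0.0, 92.3]
ft_force: [0.0, 0.0, -3.2]
finger_gap: 60.3
```

View pics/s6.png

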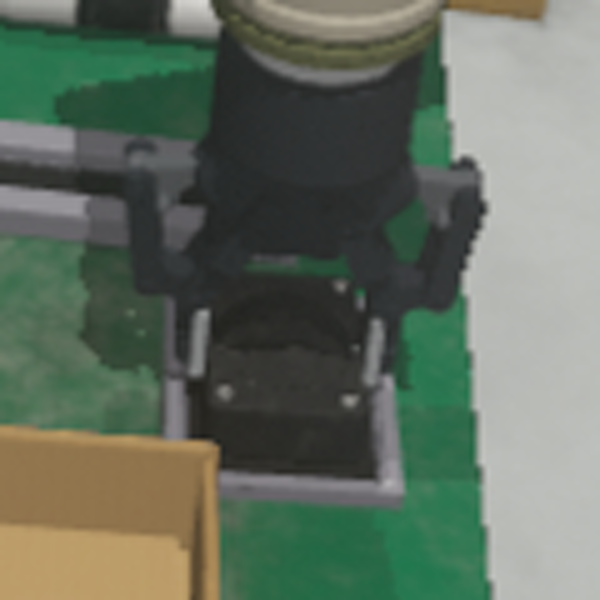

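```bash
python3 - <<'E'
from h import *
g=lambda x,y:(320+x/5-.4,220+y/5-.4)
for n,z,l in (("block front top",35,[(206,411),(364,414)]),("plate front inner edge",8,[(192,470),(383,475)]),("plate outer front",8,[(166,482),(403,489)])):
    print(n,[np.round(px2w("side",*g(*q),z),1) for q in l])
E
```

```text
block front top [array([450.6, 175.6]), array([390.2, 170.1])]
plate front inner edge [array([453.9, 180.9]), array([380.2, 174.9])]
plate outer front [array([463.7, 188.3]), array([372.7, 181.3])]
```

The block sits inside the recess outline, about 3 mm too far in +y. I correct that, lower and release.

```bash
python3 -m jog '[[[-0.05,-0.02,0,0,0,0,0.5],[0,0,0.05,0,0,0,0.5],[0,0,0.02,0,0,0,0.5],[0,0,0,0,0,0,0.5],[0,0,0,0,0,0,0.5]]]' && python3 -m jog '[[[0,0,0,0,0,0,0.78],[0,0,0,0,0,0,0.85],[0,0,0,0,0,0,1],[0,0,0,0,0,0,1],[0,0,-0.3,0,0,0,1],[0,0,-0.6,0,0,0,1],[0,0,-0.8,0,0,0,1],[0,0,-0.8,0,0,0.0064,1],[0,0,0,0,0,0,1]]]'; python3 - <<'E'
from h import *
s=telemetry.sense();print(s['tool_pos'],s['tcp_rot'])
E
```

```text
time: 25.2
tool_pos: [419.7, 125.9, 8.5]
tcp_rot: [-180.0, 0.0, 92.3]
ft_force: [-9.2, -3.3, 14.5]
finger_gap: 60.7
time: 26.32
tool_pos: [422.4, 126.5, 137.4]
tcp_rot: [179.5, -0.1, 90.0]
ft_force: [0.8, -0.4, -0.2]
finger_gap: 85.5
[422.41873311 126.53081601 137.35459215] [ 1.79526388e+02 -8.47118430e-02  8.99602062e+01]
```

```bash
python3 -m jog '[[[-0.5,0.1,0,0,0,0,1],[-0.7,0.2,0,0,0,0,1],[-0.8,0.2,0,0,0,0,1],[-0.8,0.2,0,0,0,0,1],[-0.8,0.3,0,0,0,0,1],[-0.8,0.3,0,0,0,0,1],[-0.51,0.1,0,0,0,0,1],[0,0,0,0,0,0.0254,1],[0,0,0,0,0,0.0254,1],[0,0,0,0,0,0.0254,1],[0,0,0,0,0,0.0254,1],[0,0,0,0,0,0.0254,1]]]' && python3 -m jog '[[[0,0,0,0,0,0.0254,1],[0,0,0,0,0,0.0254,1],[0,0,0,0,0,0.0254,1],[0,0,0,0,0,0.0254,1],[0,0,0.5,0,0,0.025,1],[0,0,0.7,0,0,0,1],[0,0,0,0,0,0,1],[0,0,0,0,0,0,1]]]'; python3 - <<'E'
from h import *
s=telemetry.sense();print(s['tool_pos'],s['tcp_rot'])
p,d=snapshot("top");im=cv2.resize(p[178:290,204:470],None,fx=3,fy=3,interpolation=cv2.INTER_CUBIC);cv2.imwrite("pics/t3.png",im[:,:,::-1])
E
```

```text
time: 27.82
tool_pos: [488.8, -119.4, 131.9]
tcp_rot: [-179.9, 0.0, 44.0]
ft_force: [0.2, 0.3, 0.6]
finger_gap: 85.4
time: 28.82
tool_pos: [489.6, -119.7, 73.2]
tcp_rot: [180.0, -0.0, -1.3]
ft_force: [0.2, 0.3, 0.4]
finger_gap: 85.3
[ 489.57391076 -119.6593864    73.18415366] [ 1.79995745e+02 -1.46769253e-02 -1.29695966e+00]
```

View pics/t3.png

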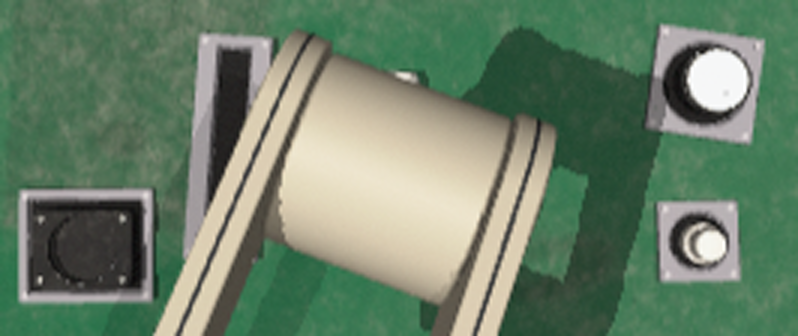

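Block and gauge look seated. Lower onto the barrel's band and grip.

```bash
python3 -m jog '[[[0.05,-0.01,0.4,0,0,0,1],[0,0,0.4,0,0,0,1],[0,0,0.3,0,0,0,1],[0,0,0.22,0,0,0,1],[0,0,0,0,0,0,1],[0,0,0,0,0,0,0.7],[0,0,0,0,0,0,0.5],[0,0,0,0,0,0,0.35],[0,0,0,0,0,0,0.35],[0,0,0,0,0,0,0.35],[0,0,0,0,0,0,0.35],[0,0,0,0,0,0,0.35]]]' 40; python3 - <<'E'
from h import *
s=telemetry.sense();print(s['tool_pos'],s['tcp_rot'])
E
```

```text
time: 30.38
tool_pos: [492.5, -119.4, 7.2]
tcp_rot: [180.0, -0.1, -1.3]
ft_force: [-2.0, -0.1, 5.3]
finger_gap: 43.9
[ 492.4728133  -119.41266858    7.18647119] [ 1.79971454e+02 -6.93526566e-02 -1.31892536e+00]
```

```bash
python3 -m jog '[[[0,0,-0.2,0,0,0,0.35],[0,0,-0.5,0,0,0,0.35],[0,0,-0.6,0,0,0,0.35],[0.05,-0.5,-0.3,0,0,0,0.35],[0.05,-0.7,0,0,0,0,0.35],[0.06,-0.7,0,0,0,0,0.35],[0,-0.5,0,0,0,0,0.35],[0,-0.24,0.3,0,0,0.0025,0.35],[0,0,0.5,0,0,0,0.35],[0,0,0.4,0,0,0,0.35],[0,0,0,0,0,0,0.35],[0,0,0,0,0,0,0.35]]]'; python3 - <<'E'
from h import *
s=telemetry.sense();print(s['tool_pos'],s['tcp_rot'])
p,d=snapshot("side");im=cv2.resize(p[180:300,270:430],None,fx=5,fy=5,interpolation=cv2.INTER_CUBIC);cv2.imwrite("pics/s7.png",im[:,:,::-1])
E
```

```text
time: 31.88
tool_pos: [503.4, 12.6, 27.3]
tcp_rot: [-180.0, -0.0, -2.2]
ft_force: [1.0, 0.0, -0.9]
finger_gap: 43.8
[503.37342999  12.61326806  27.26080186] [-1.79999559e+02 -4.99961689e-02 -2.22152592e+00]
```

View pics/s7.png

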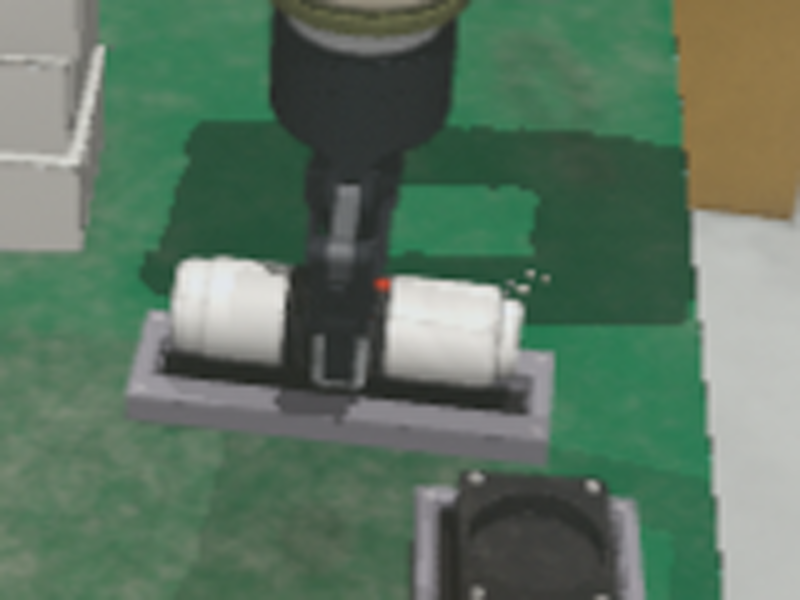

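The barrel hangs above the slot, parallel and centred lengthwise (172–522 over slot 165–530). Lower to contact.

```bash
python3 -m jog '[[[0,0,0.12,0,0,0,0.35],[0,0,0.06,0,0,0,0.35],[0,0,0.03,0,0,0,0.35],[0,0,0,0,0,0,0.35],[0,0,0,0,0,0,0.35]]]'
```

```text
time: 32.55
tool_pos: [503.4, 13.0, 16.8]
tcp_rot: [-180.0, -0.0, -2.2]
ft_force: [-4.2, 2.5, 8.1]
finger_gap: 43.5
```

Contact with small lateral force, at about the expected height. I release gently, rise, move clear and look.

```bash
python3 -m jog '[[[0,0,0,0,0,0,0.56],[0,0,0,0,0,0,0.65],[0,0,0,0,0,0,0.8],[0,0,0,0,0,0,1],[0,0,0,0,0,0,1],[0,0,-0.3,0,0,0,1],[0,0,-0.6,0,0,0,1],[0,0,-0.8,0,0,0,1],[0,0,-0.8,0,0,0,1],[0,0,-0.8,0,0,0,1],[0,0,-0.8,0,0,0,1]]]' && python3 -m jog '[[[0,-0.8,0,0,0,0,1],[0,-0.8,0,0,0,0,1],[0,-0.8,0,0,0,0,1],[0,-0.8,0,0,0,0,1],[0,-0.8,0,0,0,0,1],[0,-0.8,0,0,0,0,1],[0,-0.8,0,0,0,0,1],[0,-0.8,0,0,0,0,1],[0,-0.8,0,0,0,0,1],[0,-0.4,0,0,0,0,1],[0,0,0,0,0,0,1]]]'; python3 - <<'E'
from h import *
p,d=snapshot("top");np.savez("top9.npz",p=p,d=d);im=cv2.resize(p[125:290,204:470],None,fx=3,fy=3,interpolation=cv2.INTER_CUBIC);cv2.imwrite("pics/t9.png",im[:,:,::-1])
p,d=snapshot("side");im=cv2.resize(p[140:330,240:430],None,fx=3.1,fy=3.1,interpolation=cv2.INTER_CUBIC);cv2.imwrite("pics/s9.png",im[:,:,::-1])
E
```

```text
time: 33.92
tool_pos: [502.8, 12.7, 223.5]
tcp_rot: [180.0, -0.1, -2.2]
ft_force: [0.3, -0.1, 0.7]
finger_gap: 85.4
time: 35.3
tool_pos: [517.2, 393.6, 221.6]
tcp_rot: [-180.0, -0.0, -2.1]
ft_force: [-0.7, 0.5, 0.2]
finger_gap: 85.4
```

View pics/t9.png

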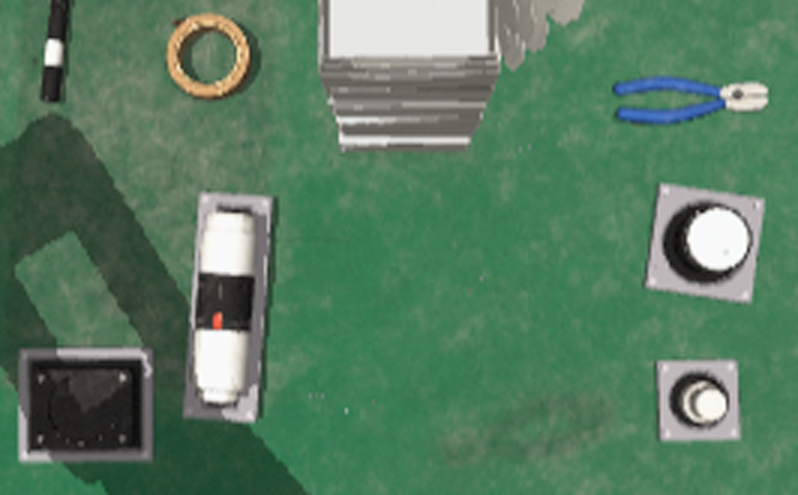

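View pics/s9.png

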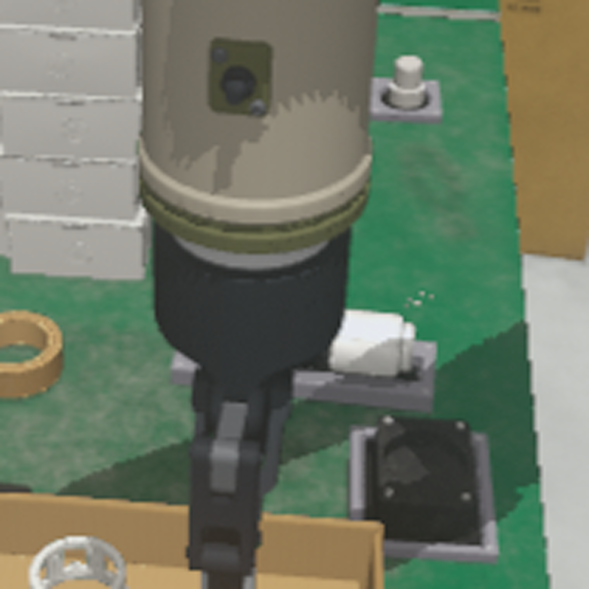

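All four lie in their nests in the picture: block (87,407), barrel (224,308), puck (718,240), gauge (708,403). A height and level check from the depth image:

```bash
python3 - <<'E'
from h import *
z=np.load("top9.npz");P=pts("top",z["d"])
def at(n,cx,cy,r=2):
    u,v=round(204+cx/3),round(125+cy/3);q=P[v-r:v+r+1,u-r:u+r+1].reshape(-1,3);print(n,np.round(np.median(q,0),1))
for n,x,y,r in (("puck",718,240,5),("puckW",700,240,1),("puckE",736,240,1),("gauge",708,403,1),("blockNW",45,385,2),("blockNE",120,385,2),("blockSW",45,432,2),("blockSE",120,432,2),("barrelN",228,235,1),("barrelmid",224,305,1),("barrelS",219,375,1),("bench",350,320,4)): at(n,x,y,r)
f=lambda x,y:(204+x/3-.3,125+y/3-.3)
w=np.array([px2w("top",*f(*q),32) for q in ((31,363),(135,362),(137,450),(31,452))]);print("block",w.mean(0))
print("barrel ends",px2w("top",*f(229,210),54),px2w("top",*f(217,403),45),"gauge",px2w("top",*f(711,404),44))
E
```

```text
puck [ 562.7 -375.5   47.2]
puckW [ 562.4 -361.4   48.9]
puckE [ 563.2 -389.1   48.1]
gauge [ 436.3 -369.7   45.1]
blockNW [437.1 155.8  30.7]
blockNE [438.6  95.2  29.6]
blockSW [399.1 153.6  30.5]
blockSE [400.1  93.6  30.3]
barrelN [559.4   8.2  53.3]
barrelmid [502.8   9.   53.7]
barrelS [448.8  12.3  53.2]
bench [ 4.929e+02 -8.830e+01 -1.000e-01]
block [420.64092649 124.19426053]
barrel ends [579.06843045   8.66704561] [427.07751928  15.04793289] gauge [ 435.39498006 -371.58009326]
```

```bash
python3 -c "
from bench import job;print(job.hand_in())"
```

```text
the job is handed in; nothing more can be done
None
```

All four parts are in their matching nests. I placed the puck, gauge, block and barrel in that order, with about 35 s on the robot's clock, and handed the job in with the arm clear of everything.

What the last top picture and its depth readings showed:

| Part | Top height measured (mm) | Expected if seated (mm) | Position in nest |
|---|---|---|---|
| Puck | 47–49 | 48 | within about 2 mm of centre |
| Gauge | 45 | 44 | within about 2 mm of centre |
| Block | 29.6–30.7 at its four corners | 32 | about 4 mm off centre along y, inside its 8 mm play |
| Barrel | 53.2–53.7 along its length | 54 | level, lying along its slot |

- **Disagreement:** the block reads about 1.5 mm low. I put this down to depth noise or calibration, because it reads flat and a block caught on the edge would read high.
- **Block contact:** the wrist force reached about 17 N while I set the block down, the highest I read, well below the limits.
- **Bystanders:** I did not touch the tape roll or the side cutter. The final picture shows them where they were, but I did not measure their positions.
- **Side view:** in the last side picture the arm hid the puck and most of the barrel, so those two rest on the top view alone.

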